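Release a lint trap from its spring bar with the forked tool

TASK

The round lint trap hangs by its eye on the steel spring bar of the white bracket. Take the forked tool (not the solid-bladed scraper) from the rack, set its prongs astride the bare stretch of bar between the trap and the round collar, and push the collar sideways against its coil spring until the bar leaves the eye and the trap drops into the bracket's tray. Then let the bar spring back and hang the forked tool back in its own rack slot; do not push the bar with the robot itself, and leave the scraper where it hangs.

Things in the scene. Friction and masses are not known exactly. Their poses are not given: they have to be found in the camera images.
- fork_tool: Forked tool (mm). Origin: centre of flange underside, resting on rack top (z 125). Flange x50 y80 z5. RECTANGULAR grey handle above: x20 (grasp across x), y36, z 5 to 55. Steel blade below: x6, y38, to z -90; from z -45 down two prongs 6 wide, 26 wide slot between, open below. Its rack slot: x26 y58 (10 mm play each way). The rack's other slot is 130 mm off along y. Half-turn symmetric. 120 g
- spring_bar: Steel rod, dia 8, along its x, z up, 140 high. Origin: on axis, mid of bare 28 mm stretch for the fork: ear at x -14, collar (dia 50, 5 thick) at x +14. Push collar to +x: spring 2 N, 5 N at 35 mm; trap free by 27, stop at 40; springs back. Plain end x -45. Ears (12 above axis) at x -48 to -42, -20 to -14; sleeve (dia 34) x 66 to 116; back plate y 75 to 83, 25 above axis. Origin moves with bar
- lint_trap: Round grey plastic lint trap, disc dia 84, 24 thick, disc axis = its x, along the bar. Square eye (28 outside, 18 hole, 14 thick) on its rim, 53 mm above the disc centre. Origin: disc centre, at first 58 mm below the bar's axis. Under it the bracket's open tray, 140 by 140, walls 30 high, floor 5 thick, centred below the eye; freed, it drops 35 mm and may stand, lean or lie there. 0.12 kg
- scraper: Bystander in the other rack slot, same size, flange and blade outline as the forked tool, but with a ROUND grey handle (dia 24) and a solid blade without a slot. Origin: centre of flange underside. Not to be used
Things that resemble listed ones, but are neither listed nor needed, are in the scene too. What is shaped like the lint_trap but orange is not meant.

How it is judged:
On the way:
1. the forked tool, pressing on the bar, has pushed it in by more than 12 mm (distance of spring_bar from where it was at the start of the episode above 0.012 m and contact force between fork_tool and spring_bar above 0.5 N), for 0.05 s.
At the end, for the whole second after the job is handed in: The lint trap rests in the tray (centre over 78 mm below the bar, within 70 mm of the tray centre each way); the bar is back within 5 mm; the forked tool hangs still in its own slot, within 28 mm of its start and 10 degrees of upright (z of lint_trap in the frame of spring_bar between -0.14 and -0.078 m and x of lint_trap in the frame of spring_bar between -0.1 and 0.04 m and y of lint_trap in the frame of spring_bar between -0.07 and 0.07 m and linear speed of each of lint_trap, fork_tool below 0.03 m/s and distance of spring_bar from where it was at the start of the episode below 0.005 m and distance of fork_tool from where it was at the start of the episode below 0.028 m and angle between fork_tool's own z axis and vertical below 0.17 rad); the robot touches nothing.
It fails at once if the robot itself pushes the spring bar (more than 1 N) (contact force between any of the fingers, the arm and spring_bar above 1 N).
It fails at once if the scraper is moved by more than 30 mm (distance of scraper from where it was at the start of the episode above 0.03 m).
It also fails if it takes over 56 s, if anything falls off the work surface, if the arm or the gripper's body presses on something with over 40 N, if the wrist force passes 120 N, or if a joint passes its speed limit or range.

ROBOT

A 6-joint arm with a two-finger parallel gripper is mounted at the origin on the work surface. World frame = base frame: x ahead of the robot, y to its left, z up, the work surface at z = 0. Lengths are in m, angles in rad, forces in N, time in s.
With the tool pointing down it reaches from about 0.35 to 0.875 m from the base axis. Payload 4.2 kg.
Tool frame: the origin (TCP) lies at the very end of the fingers, on their centre line; the grasp point (between the pads) lies 19 mm behind it; z points along the fingers, x is the direction in which the jaws open and shut, and the axes are right-handed (so a half turn about z gives the same grasp; the last joint's range is limited). The gripper opens to 87 mm and grips with 3 to 60 N. Pads are 19 mm wide; open, the fingers measure 117 mm over their backs; the gripper's body (75 mm by 190 mm) begins 51 mm behind the grasp point.
Start: joints at [-1.048, 0.385, 0.008, 0, -1.194, -0.259], TCP at [0.163, -0.603, 0.223] pointing down, gripper open.
Joint ranges: [-3.14, 3.14], [-1.21, 2.06], [-1.07, 1.41], [-3.16, 2.05], [-2.99, -0.16], [-3.1, 3.1]. Speed limits (rad/s): [2.79, 2.79, 3.14, 3.14, 3.14, 3.14].

INTERFACE

Orientations are given as a 3x3 rotation matrix whose columns are the frame's x, y, z axes.
In Python, from cell import * gives the robot as it stands.
- The arm moves only by the tool apply_moves, never from a script. Its arguments are lists of equal length, an entry for each row: "xyz": the shift along the tool's x, y, z in mm, a list of three; "turn": the turn, a rotation vector about the tool's x, y, z in degrees, a list of three. A call has 1 to 20 rows; each row shifts and turns the commanded pose from where the row before left it, along the tool's axes as they then stand; what a row does not reach is not made up. A row lasts 1/8 s, in which the tool goes at most 62.5 mm and 10.7 degrees, less where a joint would pass 70% of its speed; a pose out of reach is approached as far as the arm can. A call is refused whole if a number of a shift passes 62.5 or a number of a turn 10.7, either way. A call with a gripper value outside its range is refused whole. "jaw" is the gripper command: -1 is shut, 1 is fully open, values between are in proportion, set as the call begins (left out, the last holds). The fingers move at their own pace and stop on an object; "newtons" is the grip in N (left out, the last holds). Time passes only in rows, so rows that do not move let the fingers close. It gives the time, the measured TCP pose, the force and the opening at its end, in the units of the state.
- get_state(): the state, without advancing time (a new reading comes with each control period).
- snapshot(name): name is "scene" or "top" or "wrist"; returns a dict with "pixels" (480x640x3 uint8, blue, green, red), "K" (3x3 intrinsics, pixels), "position" and "orientation" of the camera in the world. Camera axes: x right, y up, looking along -z (the intrinsics and any distortion apply to the point x, -y, -z); pixel columns grow to the right and rows downward; lengths in m; the calibration is good to about 2 mm. A picture is of the moment at which its call begins. There is no depth.
- close_job(): hands the job in, once; it reports no verdict.
The state is a dict: "t": time; "joints": joint angles; "dq": joint speeds; "effort": joint torques, N m; "position": TCP position; "eef_rot": TCP orientation; "ft_force": force on the tool from outside, world axes, zero at the start; "moment": the same for the moment, N m; "width": finger opening in m.
Only numpy, scipy, OpenCV 4.12 (cv2) and the standard library are available. Lean on these libraries where they do the work, as an engineer would, in place of code of your own. Each camera call takes 0.05 s, during which the arm holds its last target.

## Working session

There is one attempt and no reset: what is moved stays moved. The work goes in short steps, Python scripts to look and compute and a tool call to move; the robot and the scene stay as the last step left them, time stands still between calls to the robot, and variables do not carry over. Pictures are saved under pics/ and viewed, and the job is handed in when it is done.

Besides the shell and the picture viewer there is one more tool, called after ">>>" in YAML: its name, and indented under it one key for each argument. apply_moves: Moves the arm, as the interface text tells. Its arguments: {"type":"object","properties":{"xyz":{"type":"array","items":{"type":"array","items":{"type":"number"}}},"turn":{"type":"array","items":{"type":"array","items":{"type":"number"}}},"jaw":{"type":"number"},"newtons":{"type":"number"}},"required":["xyz","turn"]}

```bash
mkdir -p pics
cat > h.py <<'E'
from cell import *
import numpy as np, cv2, pickle
def snap(n,name):
    s=snapshot(n); cv2.imwrite(f'pics/{name}.png',s['pixels']); pickle.dump(s,open(f'pics/{name}.pkl','wb')); return s
def load(name): return pickle.load(open(f'pics/{name}.pkl','rb'))
def proj(s,P):
    P=np.atleast_2d(P); c=(P-np.array(s['position']))@np.array(s['orientation'])
    c=c*[1,-1,-1]; p=c@np.array(s['K']).T; return p[:,:2]/p[:,2:]
def ray(s,uv):
    d=np.linalg.inv(np.array(s['K']))@[uv[0],uv[1],1]; d=d*[1,-1,-1]
    return np.array(s['position']),np.array(s['orientation'])@d
def onz(s,uv,z):
    o,d=ray(s,uv); return o+d*(z-o[2])/d[2]
def tri(obs):
    A=np.zeros((3,3));b=np.zeros(3)
    for s,uv in obs:
        o,d=ray(s,uv); d=d/np.linalg.norm(d); M=np.eye(3)-np.outer(d,d); A+=M;b+=M@o
    return np.linalg.solve(A,b)
E
python3 - <<'E'
from h import *
for n in ("scene","top","wrist"):
    s=snap(n,n+"0"); print(n,{k:np.round(np.array(v),3).tolist() for k,v in s.items() if k!='pixels'}, list(s))
print(get_state())
E
```

```text
scene {'K': [[582.859, 0.0, 318.917], [0.0, 582.859, 242.266], [0.0, 0.0, 1.0]], 'position': [0.951, 0.519, 0.933], 'orientation': [[-0.838, -0.419, 0.35], [0.546, -0.635, 0.546], [-0.006, 0.649, 0.761]]} ['pixels', 'K', 'position', 'orientation']
top {'K': [[524.53, 0.0, 326.567], [0.0, 524.53, 232.123], [0.0, 0.0, 1.0]], 'position': [0.519, -0.044, 0.962], 'orientation': [[0.02, 0.997, -0.08], [-1.0, 0.02, -0.002], [-0.001, 0.08, 0.997]]} ['pixels', 'K', 'position', 'orientation']
wrist {'K': [[355.391, 0.0, 322.991], [0.0, 355.391, 241.114], [0.0, 0.0, 1.0]], 'position': [0.087, -0.624, 0.384], 'orientation': [[-0.26, -0.926, -0.273], [0.966, -0.249, -0.075], [0.002, -0.283, 0.959]]} ['pixels', 'K', 'position', 'orientation']
{'t': 0.15, 'joints': array([-1.04839130e+00,  3.85381755e-01,  6.94560194e-03, -3.27596425e-04,
       -1.19397667e+00, -2.58615749e-01]), 'dq': array([ 0.00051811, -0.00357334,  0.00333951,  0.00354597, -0.00143512,
       -0.00044465]), 'effort': array([-9.58724922e-04, -3.91051447e+01,  1.87587047e+01,  4.22229186e+00,
        1.24012100e-02, -1.36040553e-04]), 'position': array([ 0.16286704, -0.6029486 ,  0.22171569]), 'eef_rot': array([[-2.60623555e-01,  9.65440349e-01, -5.42585655e-04],
       [ 9.65439108e-01,  2.60624093e-01,  1.55286909e-03],
       [ 1.64061337e-03, -1.19119149e-04, -9.99998647e-01]]), 'ft_force': array([-0.31741968, -0.11224482, -0.08089635]), 'moment': array([-0.00566317, -0.02062625, -0.00692105]), 'width': 0.08689683052332861}
```

View pics/scene0.png

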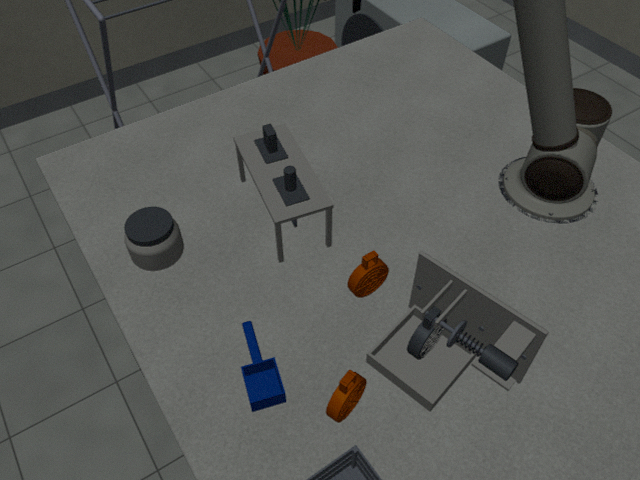

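View pics/top0.png

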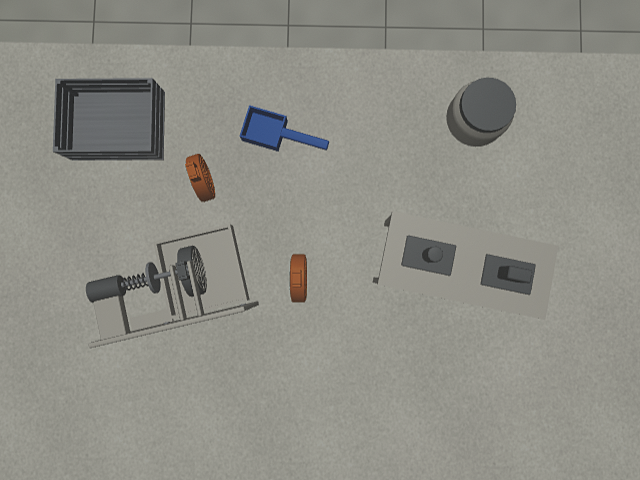

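View pics/wrist0.png

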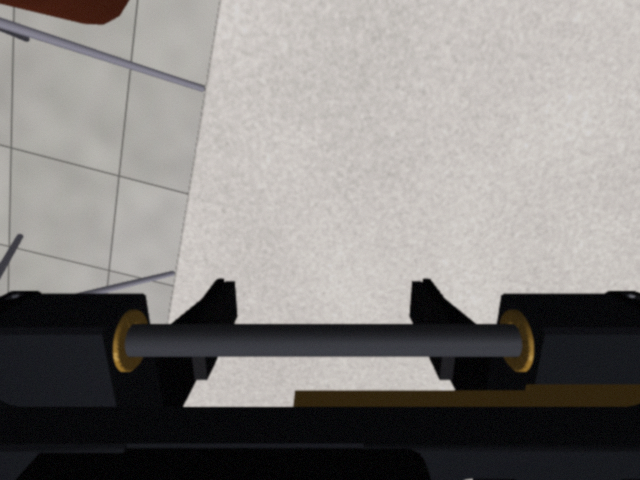

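Candidates in the top image:
- Tools: round handle at (432,254) is the scraper. The rectangular handle at (515,273) is the forked tool.
- Traps: grey one on the bar at (190,270). Orange ones at (200,177) and (298,278) are not meant.

I choose the rectangular handle and the grey trap, and will check both in a close crop.

Run:
```python
from h import *
t=load('top0')['pixels']; s=load('scene0')['pixels']
a=cv2.resize(t[205:325,370:560],None,fx=4,fy=4,interpolation=3); cv2.imwrite('pics/c1.png',a)
cv2.imwrite('pics/c2.png',cv2.resize(t[220:350,80:265],None,fx=4,fy=4,interpolation=3))
cv2.imwrite('pics/c3.png',cv2.resize(s[110:260,225:340],None,fx=4,fy=4,interpolation=3))
cv2.imwrite('pics/c4.png',cv2.resize(s[245:415,360:555],None,fx=4,fy=3.5,interpolation=3) if 0 else cv2.resize(s[255:400,360:555],None,fx=4,fy=4,interpolation=3))
```

```text
(no output)
```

View pics/c1.png

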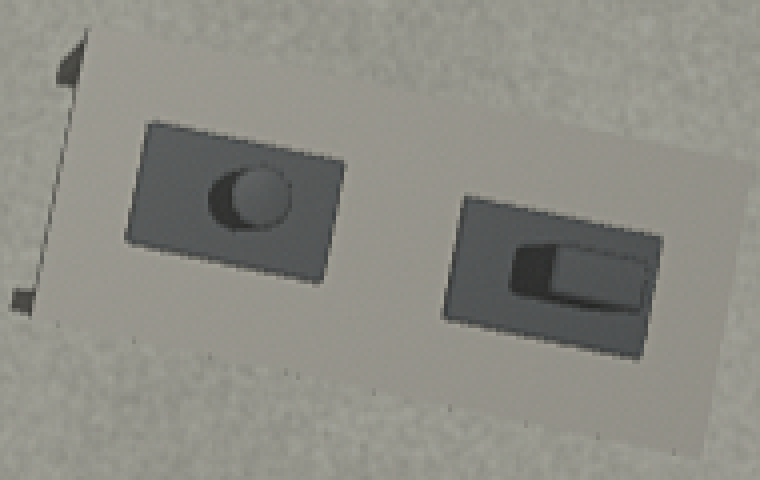

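View pics/c2.png

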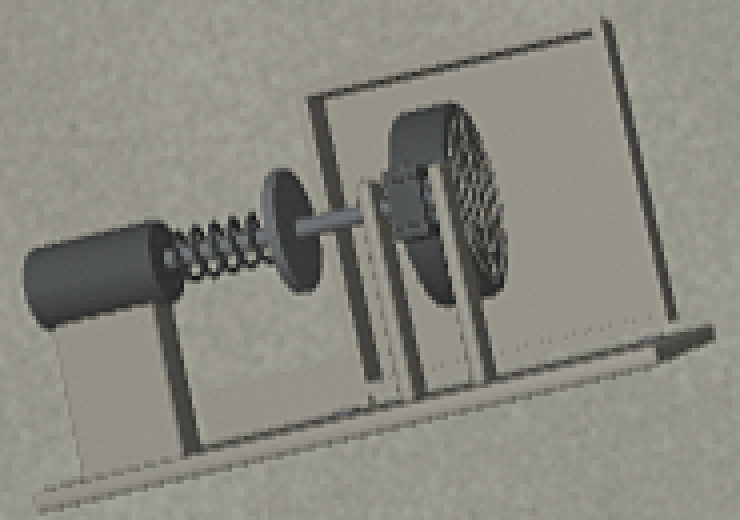

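View pics/c3.png

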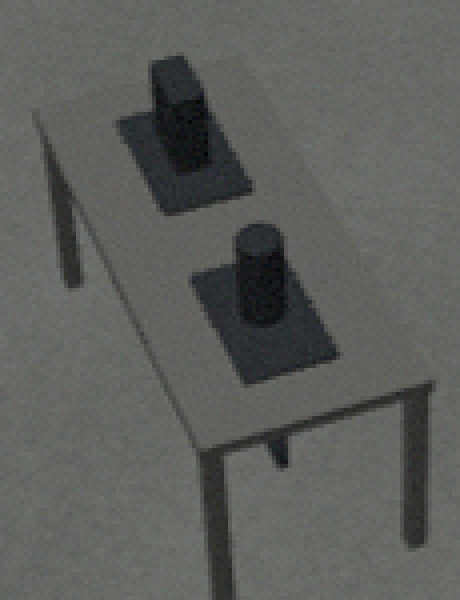

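View pics/c4.png

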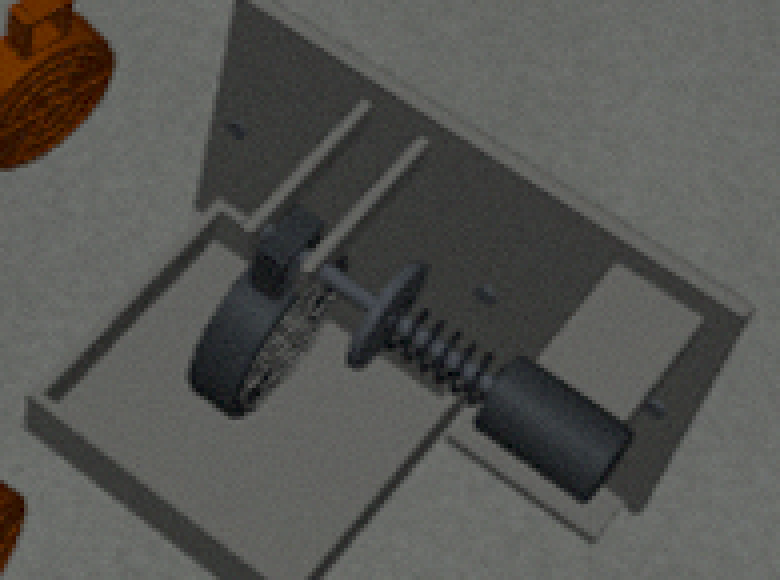

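```bash
cat > fit.py <<'E'
from h import *
from scipy.optimize import least_squares
T=load('top0');S=load('scene0')
def cr(p,off): return (np.array(p,float)+.5)/4-.5+off
# fork: params x,y,yaw (rack)
fk=cr([(463,197),(662,236),(642,358),(443,319)],[370,205]); sc=cr([(150,121),(345,160),(322,283),(126,242)],[370,205])
fks=cr([(118,124),(197,111),(253,186),(170,214)],[225,110])  # scene
def Rz(a): c,s=np.cos(a),np.sin(a); return np.array([[c,-s,0],[s,c,0],[0,0,1]])
cor=np.array([(25,40,5),(25,-40,5),(-25,-40,5),(-25,40,5)])/1e3
def rf(p): return (proj(T,np.array([p[0],p[1],.125])+cor@Rz(p[2]).T)-fk).ravel()
def rs(p): return (proj(T,np.array([p[0],p[1],.125])+cor@Rz(p[2]).T)-sc).ravel()
pf=least_squares(rf,[.45,-.4,-.1]); ps=least_squares(rs,[.45,-.2,-.1])
if __name__=='__main__':
    print('fork',pf.x,np.degrees(pf.x[2]),pf.cost);print('scr',ps.x,np.degrees(ps.x[2]),ps.cost, np.linalg.norm(pf.x[:2]-ps.x[:2]))
    # bar: x,y,yaw
    def pts(a,b):
        return None
    tp=cr([(299,231),(168,262)],[80,220]); 
    mod=np.array([(.014,0,0),(.066,0,0)])
    def rb(p): return (proj(T,np.array([p[0],p[1],.14])+mod@Rz(p[2]).T)-tp).ravel()
    pb=least_squares(rb,[.45,.25,1.5]); print('bar',pb.x,np.degrees(pb.x[2]),pb.cost)
    print('scene fork corner pred',proj(S,np.array([pf.x[0],pf.x[1],.125])+cor@Rz(pf.x[2]).T),fks)
    def draw(p,name):
        th=np.linspace(0,2*np.pi,60)
        R=Rz(p[2]);o=np.array([p[0],p[1],.14])
        for s,n,(x0,x1,y0,y1) in((T,'t',(80,265,220,350)),(S,'s',(360,555,255,400))):
            im=cv2.resize(s['pixels'][y0:y1,x0:x1],None,fx=4,fy=4,interpolation=3)
            def L(P,c,cl=False):
                q=((proj(s,o+np.array(P)@R.T)-[x0,y0]+.5)*4-.5); cv2.polylines(im,[np.round(q).astype(int)],cl,c,1)
            for x,r,c in((.014,.025,(0,0,255)),(.019,.025,(0,255,255)),(.066,.017,(0,255,0)),(.116,.017,(0,255,0))):
                L(np.c_[0*th+x,r*np.cos(th),r*np.sin(th)],c,True)
            L([(-.045,0,0),(.066,0,0)],(255,0,0))
            for x in(-.048,-.042,-.02,-.014): L([(x,.075,.012),(x,-.012,.012)],(255,0,255))
            L([(-.12,.075,.025),(.12,.075,.025)],(255,255,0))
            L([(-.12,.083,.025),(.12,.083,.025)],(255,255,0))
            e=-.031
            cv2.imwrite(f'pics/{name}_{n}.png',im)
    import sys
    p=pb.x if len(sys.argv)<2 else [float(v) for v in sys.argv[2:]]
    draw(p,'ov' if len(sys.argv)<2 else sys.argv[1])
E
python3 fit.py
```

```text
fork [ 0.52580773 -0.32991349 -0.17287714] -9.905130373850984 0.24950076272108213
scr [ 0.55333798 -0.20462373 -0.18313195] -10.492687681609608 0.35652706773116194 0.1282787491925353
bar [0.51282065 0.2118492  1.82384421] 104.49857566273843 0.0045754660920218895
scene fork corner pred [[265.44818076 163.67747641]
 [252.7214295  140.48715878]
 [274.75522893 134.45751627]
 [288.22425573 157.16699342]] [[254.125 140.625]
 [273.875 137.375]
 [287.875 156.125]
 [267.125 163.125]]
```

View pics/ov_t.png

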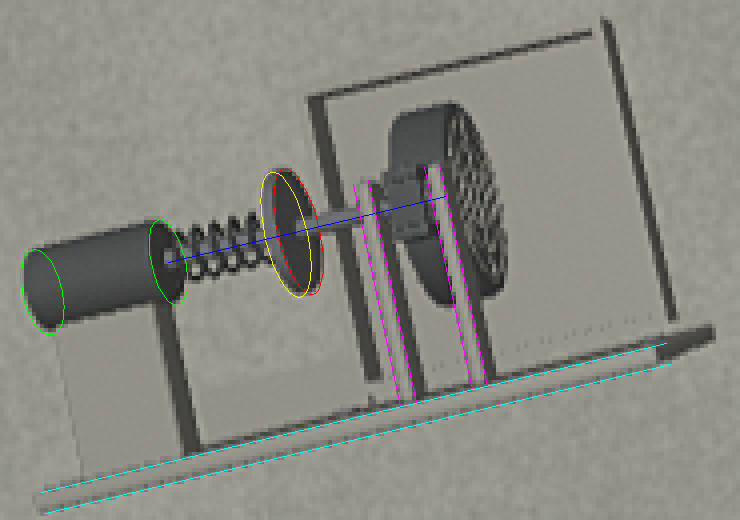

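View pics/ov_s.png

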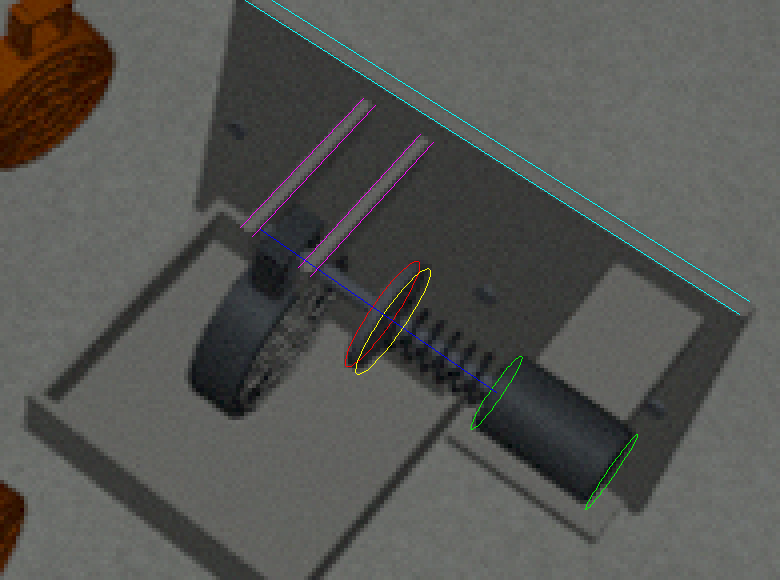

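```bash
cat > go.py <<'E'
from h import *
import sys
# usage: x y z yaw(deg, tool x dir)
st=get_state(); R=st['eef_rot']; p=st['position']
x,y,z,yaw=[float(v) for v in sys.argv[1:5]]
sh=R.T@(np.array([x,y,z])-p)*1e3
cur=np.degrees(np.arctan2(R[1,0],R[0,0])); d=(yaw-cur+90)%180-90
c,s=np.cos(np.radians(yaw)),np.sin(np.radians(yaw))
sg=1 if abs((yaw-cur+180)%360-180)<90 else -1
Rt=np.array([[sg*c,sg*s,0],[sg*s,-sg*c,0],[0,0,-1]]).T
from scipy.spatial.transform import Rotation as Q
rv=Q.from_matrix(R.T@Rt).as_rotvec(degrees=True)
print('t',st['t'],'shift mm (tool)',sh.round(1),'turn',rv.round(2),'yaw now',cur.round(2),'F',st['ft_force'].round(2),'w',st['width'],'pos',p.round(4),'j',np.round(st['joints'],2))
E
python3 go.py .526 -.330 .28 -10
```

```text
t 0.15 shift mm (tool) [169.  421.7 -58.1] turn [ 5.000e-02 -9.000e-02 -6.489e+01] yaw now 105.11 F [-0.32 -0.11 -0.08] w 0.08689683052332861 pos [ 0.1629 -0.6029  0.2217] j [-1.05  0.39  0.01 -0.   -1.19 -0.26]
```

>>> apply_moves:
  xyz:
    - [17, 42, -6]
    - [17, 42, -6]
    - [17, 42, -6]
    - [17, 42, -6]
    - [17, 42, -6]
    - [17, 42, -6]
    - [17, 42, -6]
    - [17, 42, -6]
    - [17, 42, -6]
    - [16, 43, -4]
    - [0, 0, 0]
    - [0, 0, 0]
    - [0, 0, 0]
    - [0, 0, 0]
    - [0, 0, 0]
    - [0, 0, 0]
    - [0, 0, 0]
    - [0, 0, 0]
    - [0, 0, 0]
  turn:
    - [0, 0, 0]
    - [0, 0, 0]
    - [0, 0, 0]
    - [0, 0, 0]
    - [0, 0, 0]
    - [0, 0, 0]
    - [0, 0, 0]
    - [0, 0, 0]
    - [0, 0, 0]
    - [0, 0, 0]
    - [0, 0, -8]
    - [0, 0, -8]
    - [0, 0, -8]
    - [0, 0, -8]
    - [0, 0, -8]
    - [0, 0, -8]
    - [0, 0, -8]
    - [0, 0, -8.9]
    - [0, 0, 0]
  jaw: 1

```text
t: 2.52
position: [0.5252, -0.3303, 0.2801]
eef_rot: [[-0.985, 0.175, -0.001], [0.175, 0.985, 0.0], [0.001, 0.0, -1.0]]
ft_force: [-0.7, 0.8, 0.0]
width: 0.0872
```

```bash
python3 go.py .526 -.330 .28 -10; python3 -c "
from h import *
snap('wrist','w1')"
```

```text
t 2.525 shift mm (tool) [-0.7  0.5  0.1] turn [ 0.02 -0.05 -0.09] yaw now 169.91 F [-0.67  0.8   0.05] w 0.08716638315865106 pos [ 0.5252 -0.3303  0.2801] j [-0.3   0.35  0.09 -0.   -1.32  0.12]
```

View pics/w1.png

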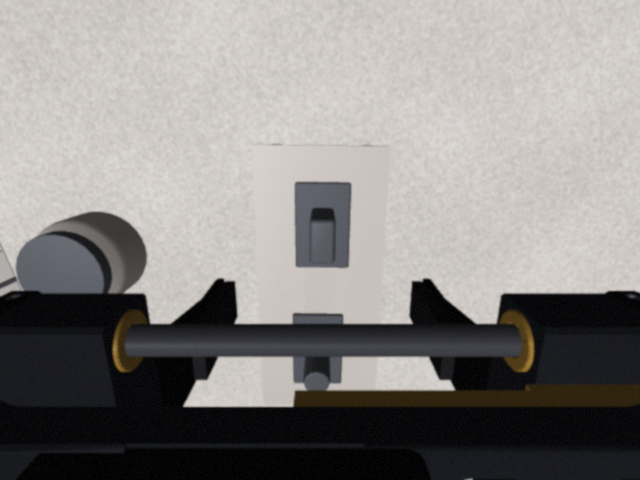

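Run:
```python
from fit import *
W=load('w1'); print(W['position'],W['orientation'])
for p in (pf.x,ps.x):
    print(proj(W,np.array([p[0],p[1],.125])+np.vstack([cor,[[0,0,.055]]])@Rz(p[2]).T).round(1).tolist())
st=get_state(); print(proj(W,[st['position'], st['position']+[0,0,-.1]]))
```

```text
[ 0.51076579 -0.40760644  0.4430026 ] [[-0.98439267 -0.1692329  -0.0482835 ]
 [ 0.17597694 -0.94378677 -0.27981896]
 [ 0.00178524 -0.28394852  0.95883786]]
[[294.8, 268.2], [292.3, 182.6], [349.4, 182.3], [348.0, 268.0], [320.9, 242.7]]
[[292.3, 383.3], [290.8, 314.1], [341.9, 314.4], [340.3, 383.5], [315.4, 382.9]]
[[321.13858397 299.17885718]
 [321.55465216 242.09341429]]
```

The wrist view matches the model. The fork's flange corners are at (295,268)–(349,182), and the rectangular handle at (321,240) lies straight below the TCP.

>>> apply_moves:
  xyz:
    - [0, 0, 25]
    - [0, 0, 25]
    - [0, 0, 25]
    - [0, 0, 25]
    - [0, 0, 20]
    - [0, 0, 12]
    - [0, 0, 8]
    - [0, 0, 0]
    - [0, 0, 0]
  turn:
    - [0, 0, 0]
    - [0, 0, 0]
    - [0, 0, 0]
    - [0, 0, 0]
    - [0, 0, 0]
    - [0, 0, 0]
    - [0, 0, 0]
    - [0, 0, 0]
    - [0, 0, 0]

```text
t: 3.7
position: [0.5258, -0.3307, 0.1414]
eef_rot: [[-0.985, 0.174, 0.001], [0.174, 0.985, -0.001], [-0.002, -0.0, -1.0]]
ft_force: [0.4, -0.3, -0.3]
width: 0.0871
```

>>> apply_moves:
  xyz:
    - [0, 0, 0]
    - [0, 0, 0]
    - [0, 0, 0]
    - [0, 0, 0]
    - [0, 0, 0]
    - [0, 0, 0]
    - [0, 0, 0]
    - [0, 0, 0]
  turn:
    - [0, 0, 0]
    - [0, 0, 0]
    - [0, 0, 0]
    - [0, 0, 0]
    - [0, 0, 0]
    - [0, 0, 0]
    - [0, 0, 0]
    - [0, 0, 0]
  jaw: -1
  newtons: 35

```text
t: 4.7
position: [0.5254, -0.3304, 0.1405]
eef_rot: [[-0.985, 0.173, 0.0], [0.173, 0.985, -0.0], [-0.0, -0.0, -1.0]]
ft_force: [0.6, 0.6, 0.4]
width: 0.0197
```

>>> apply_moves:
  xyz:
    - [0, 0, -5]
    - [0, 0, -10]
    - [0, 0, -20]
    - [0, 0, -25]
    - [0, 0, -25]
    - [0, 0, -25]
    - [0, 0, -25]
    - [0, 0, -25]
    - [0, 0, -10]
    - [0, 0, 0]
    - [0, 0, 0]
  turn:
    - [0, 0, 0]
    - [0, 0, 0]
    - [0, 0, 0]
    - [0, 0, 0]
    - [0, 0, 0]
    - [0, 0, 0]
    - [0, 0, 0]
    - [0, 0, 0]
    - [0, 0, 0]
    - [0, 0, 0]
    - [0, 0, 0]

```text
t: 6.08
position: [0.5249, -0.3301, 0.3092]
eef_rot: [[-0.985, 0.174, -0.002], [0.174, 0.985, 0.001], [0.002, 0.001, -1.0]]
ft_force: [-0.5, 0.3, -2.2]
width: 0.0199
```

```bash
python3 go.py .513 .212 .30 104; python3 -c "
from h import *
snap('wrist','w2'); snap('scene','s2')"
```

```text
t 6.075 shift mm (tool) [105.7 531.8   9.9] turn [-3.000e-02 -1.400e-01  6.601e+01] yaw now 170.01 F [-0.49  0.26 -2.2 ] w 0.019912227474317003 pos [ 0.5249 -0.3301  0.3092] j [-0.3   0.33  0.15 -0.   -1.39  0.13]
```

View pics/s2.png

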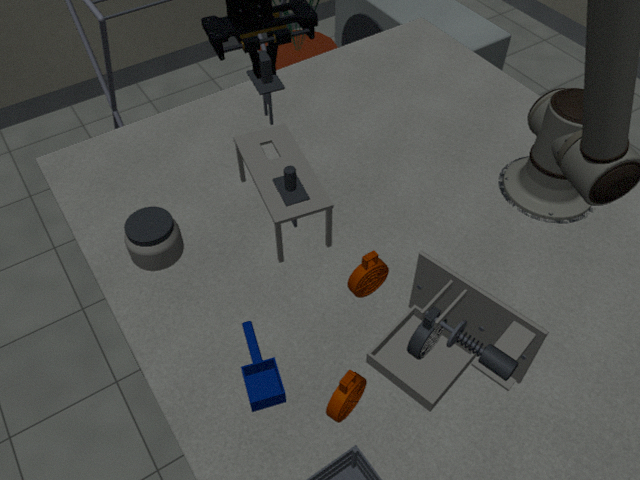

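The fork is held with both prongs visible at (268,105), and the scraper is still at (290,180). Carrying it over to the bar at height.

>>> apply_moves:
  xyz:
    - [4, 20, 0]
    - [8, 40, 0]
    - [9, 45, 0]
    - [9, 45, 0]
    - [9, 45, 0]
    - [9, 45, 0]
    - [9, 45, 0]
    - [9, 45, 0]
    - [9, 45, 0]
    - [9, 45, 0]
    - [9, 45, 0]
    - [8, 40, 0]
    - [4.7, 26.8, 0]
    - [0, 0, 0]
  turn:
    - [0, 0, 0]
    - [0, 0, 0]
    - [0, 0, 0]
    - [0, 0, 0]
    - [0, 0, 0]
    - [0, 0, 0]
    - [0, 0, 0]
    - [0, 0, 0]
    - [0, 0, 0]
    - [0, 0, 0]
    - [0, 0, 0]
    - [0, 0, 0]
    - [0, 0, 0]
    - [0, 0, 0]

```text
t: 7.92
position: [0.5125, 0.2137, 0.3099]
eef_rot: [[-0.985, 0.17, -0.001], [0.17, 0.985, -0.0], [0.001, -0.001, -1.0]]
ft_force: [1.2, -0.1, -1.2]
width: 0.0199
```

>>> apply_moves:
  xyz:
    - [0, 0, 0]
    - [0, 0, 0]
    - [0, 0, 0]
    - [0, 0, 0]
    - [0, 0, 0]
    - [0, 0, 0]
    - [0, 0, 0]
    - [0, 0, 0]
    - [0, 0, 0]
    - [0, 0, 0]
    - [0, 0, 0]
  turn:
    - [0, 0, 4]
    - [0, 0, 8]
    - [0, 0, 8]
    - [0, 0, 8]
    - [0, 0, 8]
    - [0, 0, 8]
    - [0, 0, 8]
    - [0, 0, 8]
    - [0, 0, 6]
    - [0, 0, 0]
    - [0, 0, 0]

```text
t: 9.3
position: [0.5132, 0.2113, 0.3106]
eef_rot: [[-0.243, 0.97, -0.0], [0.97, 0.243, -0.0], [-0.0, -0.0, -1.0]]
ft_force: [0.9, 0.8, -1.1]
width: 0.0199
```

```bash
python3 go.py .513 .212 .30 104; python3 -c "
from h import *
snap('wrist','w3'); snap('scene','s3'); s=snap('top','t3')"
```

```text
t 9.3 shift mm (tool) [ 0.8 -0.  10.6] turn [-0.01  0.    0.08] yaw now 104.08 F [ 0.85  0.76 -1.08] w 0.019933894955446733 pos [0.5132 0.2113 0.3106] j [ 0.68  0.22 -0.01 -0.   -1.34 -2.01]
```

View pics/w3.png

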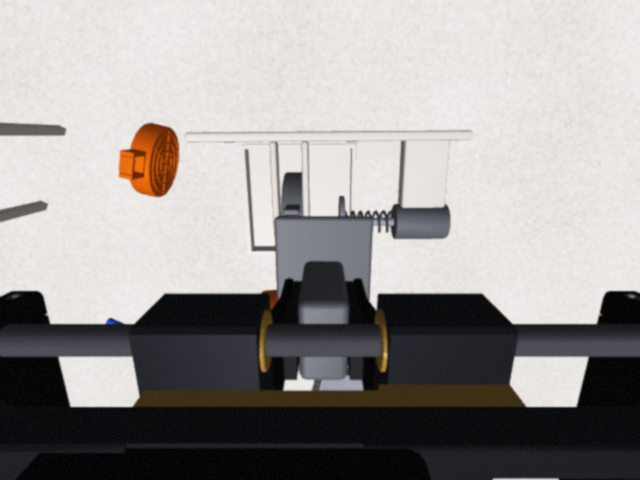

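View pics/s3.png

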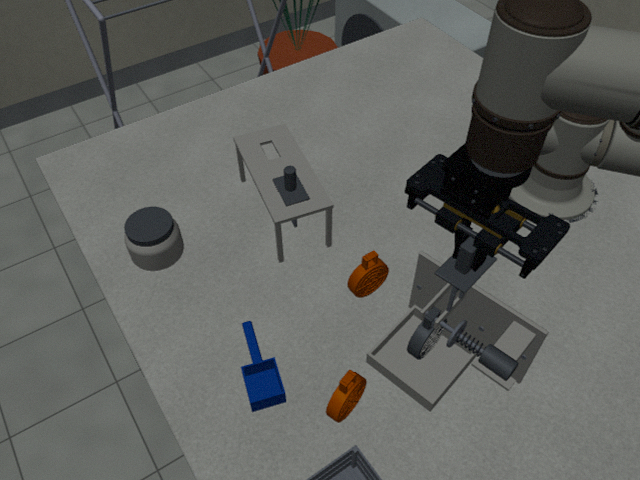

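View pics/t3.png

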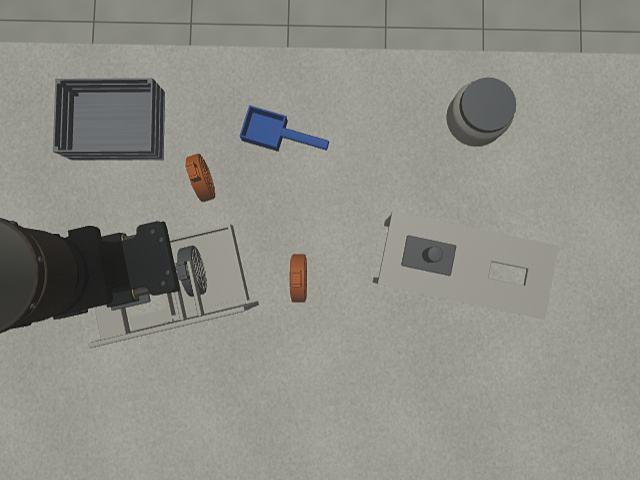

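Run:
```python
from h import *
W=load('w3'); st=get_state(); R=st['eef_rot'];p=st['position']
f=np.array([(25,-40,-10.5),(-25,-40,-10.5),(-10,-18,-39.5),(10,-18,-39.5)])/1e3*[1,1,-1]
f=f*[1,1,1]
# flange top is 10.5mm below tcp?? tcp is 15.5 above flange underside ->flange top 10.5 along +tool z
f=np.array([(25,-40,10.5),(-25,-40,10.5),(10,-18,-39.5),(-10,-18,-39.5)])/1e3
print('flange near edge/handle top pred',proj(W,p+f@R.T).round(1).tolist())
a=np.radians(104);Rb=np.array([[np.cos(a),-np.sin(a),0],[np.sin(a),np.cos(a),0],[0,0,1]])
b=np.array([(14,0,25),(19,0,25),(66,0,17),(116,0,17),(-14,75,12),(-20,75,12),(-42,75,12),(-48,75,12)])/1e3
print(proj(W,np.array([.513,.212,.14])+b@Rb.T).round(1).tolist())
im=W['pixels'][120:300,180:480]; cv2.imwrite('pics/w3c.png',cv2.resize(im,None,fx=2.6,fy=2.6,interpolation=3))
s=load('s3')['pixels'][230:400,380:560]; cv2.imwrite('pics/s3c.png',cv2.resize(s,None,fx=3.5,fy=3.5,interpolation=3))
```

```text
flange near edge/handle top pred [[373.9, 218.2], [273.8, 218.2], [350.3, 303.4], [297.9, 303.5]]
[[339.7, 228.2], [345.3, 228.2], [396.0, 226.1], [450.5, 226.1], [308.1, 141.0], [301.2, 141.0], [275.9, 141.0], [269.0, 141.0]]
```

View pics/w3c.png

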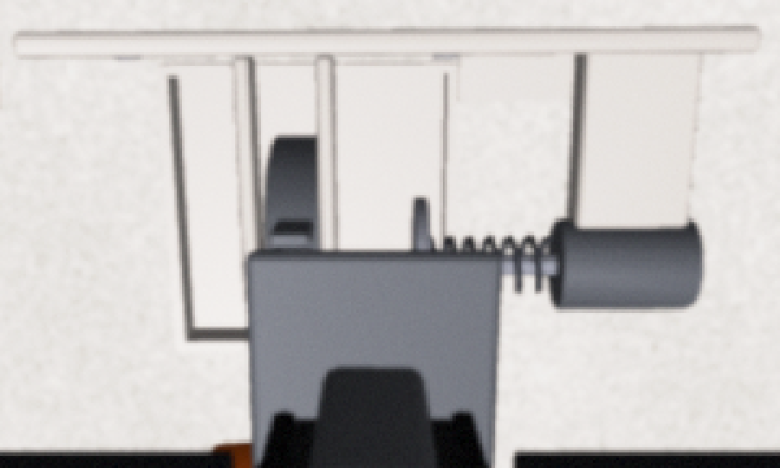

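View pics/s3c.png

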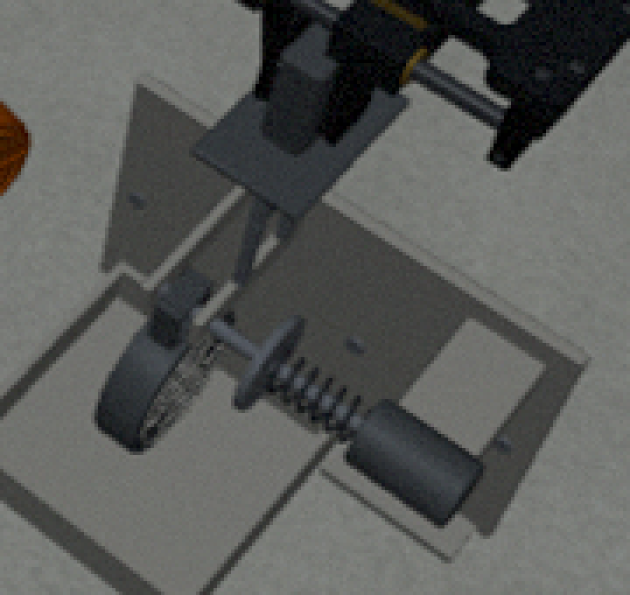

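All features agree within about 1 mm: collar edges at 339/345 px and inner ear edge at 309 px in the wrist view. Lowering the prongs over the bare stretch.

>>> apply_moves:
  xyz:
    - [0.5, 0, 0]
    - [0, 0, 12]
    - [0, 0, 12]
    - [0, 0, 12]
    - [0, 0, 10]
    - [0, 0, 8]
    - [0, 0, 8]
    - [0, 0, 8]
    - [0, 0, 0]
  turn:
    - [0, 0, 0]
    - [0, 0, 0]
    - [0, 0, 0]
    - [0, 0, 0]
    - [0, 0, 0]
    - [0, 0, 0]
    - [0, 0, 0]
    - [0, 0, 0]
    - [0, 0, 0]

```text
t: 10.58
position: [0.513, 0.2119, 0.2398]
eef_rot: [[-0.242, 0.97, -0.001], [0.97, 0.242, -0.001], [-0.0, -0.001, -1.0]]
ft_force: [0.0, -0.2, -1.6]
width: 0.0198
```

```bash
python3 go.py .513 .212 .2205 104
python3 - <<'E'
from h import *
W=snap('wrist','w4');s=snap('scene','s4')['pixels'][230:400,380:560]; cv2.imwrite('pics/s4c.png',cv2.resize(s,None,fx=3.5,fy=3.5,interpolation=3))
E
```

```text
t 10.575 shift mm (tool) [ 0.1  0.  19.3] turn [-0.08  0.03  0.01] yaw now 104.01 F [ 0.01 -0.15 -1.62] w 0.019799076156663167 pos [0.513  0.2119 0.2398] j [ 0.68  0.25 -0.14 -0.   -1.18 -2.01]
```

View pics/s4c.png

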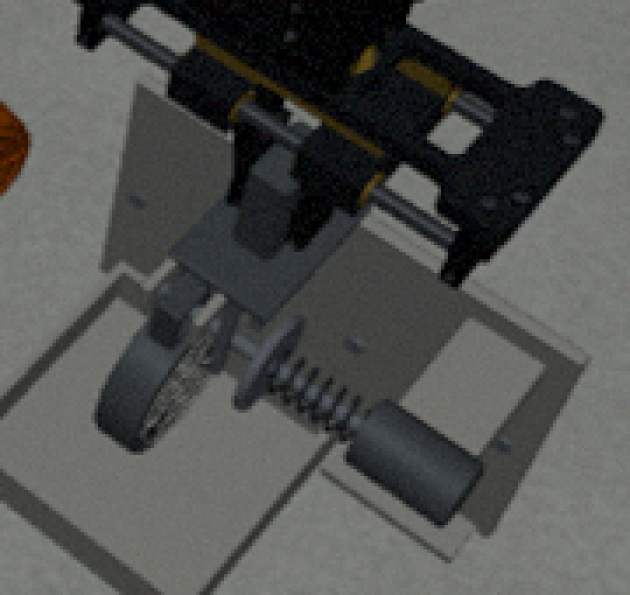

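View pics/w4.png

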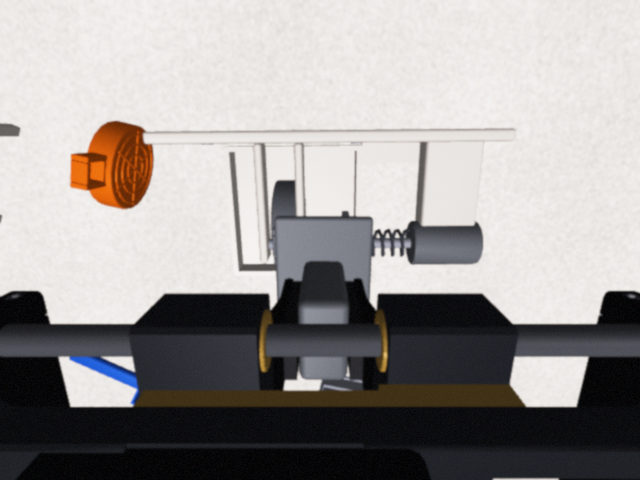

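The near prong now stands in front of the bar, between trap and collar, at (225,335) in the crop, and there is no contact force. I'll go down 19 mm more, then push along tool +x in steps.

>>> apply_moves:
  xyz:
    - [0, 0, 7]
    - [0, 0, 7]
    - [0, 0, 5]
    - [0, 0, 0]
    - [4, 0, 0]
    - [4, 0, 0]
    - [4, 0, 0]
    - [4, 0, 0]
    - [4, 0, 0]
    - [0, 0, 0]
  turn:
    - [0, 0, 0]
    - [0, 0, 0]
    - [0, 0, 0]
    - [0, 0, 0]
    - [0, 0, 0]
    - [0, 0, 0]
    - [0, 0, 0]
    - [0, 0, 0]
    - [0, 0, 0]
    - [0, 0, 0]

```text
t: 11.92
position: [0.5086, 0.2315, 0.2218]
eef_rot: [[-0.243, 0.97, 0.0], [0.97, 0.243, -0.0], [-0.0, 0.0, -1.0]]
ft_force: [0.8, -2.2, 0.3]
width: 0.0194
```

```bash
python3 go.py .513 .212 .2205 104
```

```text
t 11.925 shift mm (tool) [-20.   -0.4   1.3] turn [0.01 0.03 0.04] yaw now 104.04 F [ 0.78 -2.23  0.27] w 0.019399494240889235 pos [0.5086 0.2315 0.2218] j [ 0.72  0.27 -0.16  0.   -1.14 -2.04]
```

Spring force has built up to about 2 N after 20 mm, as expected. Continuing the push.

>>> apply_moves:
  xyz:
    - [4, 0, 0]
    - [4, 0, 0]
    - [4, 0, 0]
    - [4, 0, 0]
    - [4, 0, 0]
    - [3, 0, 0]
    - [2, 0, 0]
    - [0, 0, 0]
    - [0, 0, 0]
  turn:
    - [0, 0, 0]
    - [0, 0, 0]
    - [0, 0, 0]
    - [0, 0, 0]
    - [0, 0, 0]
    - [0, 0, 0]
    - [0, 0, 0]
    - [0, 0, 0]
    - [0, 0, 0]

```text
t: 13.05
position: [0.5024, 0.2556, 0.2216]
eef_rot: [[-0.242, 0.97, -0.0], [0.97, 0.242, -0.0], [-0.0, -0.0, -1.0]]
ft_force: [0.9, -4.0, 2.0]
width: 0.0198
```

```bash
python3 go.py .513 .212 .2205 104
python3 - <<'E'
from h import *
s=snap('scene','s5')['pixels'][230:400,380:560]; cv2.imwrite('pics/s5c.png',cv2.resize(s,None,fx=3.5,fy=3.5,interpolation=3))
E
```

```text
t 13.05 shift mm (tool) [-44.9  -0.3   1.1] turn [-0.02  0.01  0.01] yaw now 104.01 F [ 0.87 -4.04  2.04] w 0.019793916755211874 pos [0.5024 0.2556 0.2216] j [ 0.76  0.28 -0.15  0.   -1.14 -2.08]
```

View pics/s5c.png

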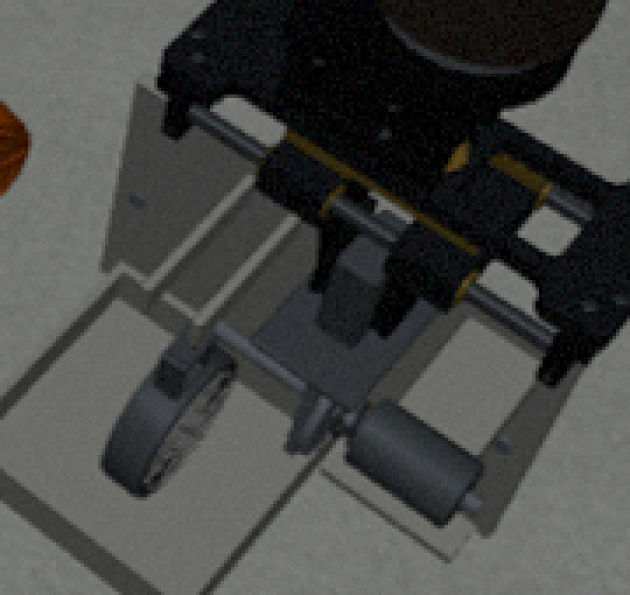

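The trap has dropped and stands in the tray at (170,420) in the crop; the bar end is clear. I'll ease the bar back and lift out.

>>> apply_moves:
  xyz:
    - [-4, 0, 0]
    - [-5, 0, 0]
    - [-5, 0, 0]
    - [-5, 0, 0]
    - [-5, 0, 0]
    - [-5, 0, 0]
    - [-5, 0, 0]
    - [-5, 0, 0]
    - [-4, 0, 0]
    - [-2, 0, 0]
    - [0, 0, 0]
    - [0, 0, 0]
  turn:
    - [0, 0, 0]
    - [0, 0, 0]
    - [0, 0, 0]
    - [0, 0, 0]
    - [0, 0, 0]
    - [0, 0, 0]
    - [0, 0, 0]
    - [0, 0, 0]
    - [0, 0, 0]
    - [0, 0, 0]
    - [0, 0, 0]
    - [0, 0, 0]

```text
t: 14.6
position: [0.5133, 0.2123, 0.2215]
eef_rot: [[-0.242, 0.97, 0.0], [0.97, 0.242, 0.0], [0.0, 0.0, -1.0]]
ft_force: [-0.2, 0.1, -0.6]
width: 0.0195
```

```bash
python3 go.py .513 .212 .31 104
```

```text
t 14.6 shift mm (tool) [ -0.2  -0.4 -88.5] turn [ 0.   -0.01  0.02] yaw now 104.02 F [-0.16  0.15 -0.57] w 0.019459533604251827 pos [0.5133 0.2123 0.2215] j [ 0.68  0.27 -0.17 -0.   -1.14 -2.01]
```

>>> apply_moves:
  xyz:
    - [0, 0, -5]
    - [0, 0, -12]
    - [0, 0, -18]
    - [0, 0, -20]
    - [0, 0, -20]
    - [0, 0, -13]
    - [0, 0, 0]
    - [0, 0, 0]
    - [0, 0, 0]
    - [0, 0, 0]
    - [0, 0, 0]
    - [0, 0, 0]
    - [0, 0, 0]
    - [0, 0, 0]
    - [0, 0, 0]
    - [0, 0, 0]
    - [0, 0, 0]
  turn:
    - [0, 0, 0]
    - [0, 0, 0]
    - [0, 0, 0]
    - [0, 0, 0]
    - [0, 0, 0]
    - [0, 0, 0]
    - [0, 0, 0]
    - [0, 0, -4]
    - [0, 0, -8]
    - [0, 0, -8]
    - [0, 0, -8]
    - [0, 0, -8]
    - [0, 0, -8]
    - [0, 0, -8]
    - [0, 0, -8]
    - [0, 0, -6]
    - [0, 0, 0]

```text
t: 16.73
position: [0.513, 0.212, 0.3086]
eef_rot: [[-0.985, 0.175, -0.002], [0.175, 0.985, -0.001], [0.001, -0.001, -1.0]]
ft_force: [-0.7, -0.0, -0.2]
width: 0.0198
```

```bash
python3 go.py .5254 -.3304 .31 170
```

```text
t 16.725 shift mm (tool) [-107.  -531.9   -0.9] turn [-0.06 -0.08 -0.06] yaw now 169.94 F [-0.65 -0.03 -0.18] w 0.019820305651733625 pos [0.513  0.212  0.3086] j [ 0.68  0.22 -0.02 -0.   -1.34 -0.86]
```

>>> apply_moves:
  xyz:
    - [-4, -20, 0]
    - [-8, -40, 0]
    - [-9, -45, 0]
    - [-9, -45, 0]
    - [-9, -45, 0]
    - [-9, -45, 0]
    - [-9, -45, 0]
    - [-9, -45, 0]
    - [-9, -45, 0]
    - [-9, -45, 0]
    - [-9, -45, 0]
    - [-9, -40, 0]
    - [-5, -27, 0]
    - [0, 0, 0]
    - [0, 0, 0]
  turn:
    - [0, 0, 0]
    - [0, 0, 0]
    - [0, 0, 0]
    - [0, 0, 0]
    - [0, 0, 0]
    - [0, 0, 0]
    - [0, 0, 0]
    - [0, 0, 0]
    - [0, 0, 0]
    - [0, 0, 0]
    - [0, 0, 0]
    - [0, 0, 0]
    - [0, 0, 0]
    - [0, 0, 0]
    - [0, 0, 0]

```text
t: 18.6
position: [0.5259, -0.3303, 0.3093]
eef_rot: [[-0.985, 0.174, -0.001], [0.174, 0.985, 0.0], [0.001, 0.0, -1.0]]
ft_force: [0.0, 0.1, -0.7]
width: 0.0199
```

```bash
python3 go.py .5254 -.3304 .1405 170
python3 - <<'E'
from h import *
s=snap('scene','s6')['pixels']; cv2.imwrite('pics/s6c.png',s)
E
```

```text
t 18.6 shift mm (tool) [  0.3  -0.2 168.8] turn [ 0.02 -0.04 -0.05] yaw now 169.95 F [ 0.03  0.1  -0.66] w 0.01985570918813455 pos [ 0.5259 -0.3303  0.3093] j [-0.3   0.34  0.15 -0.   -1.39  0.13]
```

View pics/s6c.png

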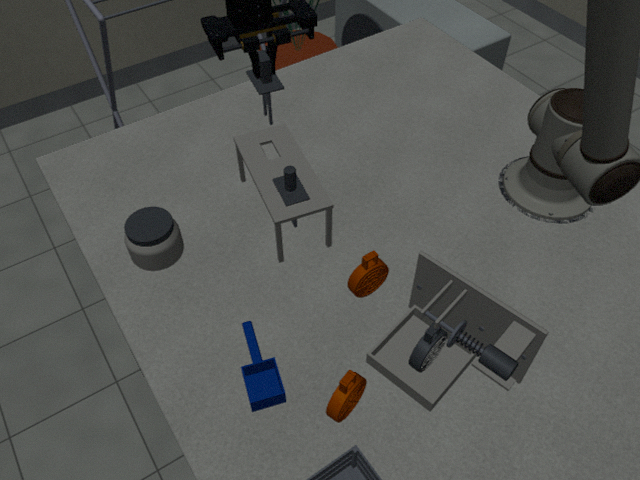

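The trap is in the tray at (430,347), the bar is back with its collar at (455,333), and the fork is above its slot at (270,150). Lowering straight in.

>>> apply_moves:
  xyz:
    - [0, 0, 20]
    - [0, 0, 25]
    - [0, 0, 15]
    - [0, 0, 10]
    - [0, 0, 15]
    - [0, 0, 20]
    - [0, 0, 20]
    - [0, 0, 15]
    - [0, 0, 12]
    - [0, 0, 8]
    - [0, 0, 5]
    - [0, 0, 2]
    - [0, 0, 0]
  turn:
    - [0, 0, 0]
    - [0, 0, 0]
    - [0, 0, 0]
    - [0, 0, 0]
    - [0, 0, 0]
    - [0, 0, 0]
    - [0, 0, 0]
    - [0, 0, 0]
    - [0, 0, 0]
    - [0, 0, 0]
    - [0, 0, 0]
    - [0, 0, 0]
    - [0, 0, 0]

```text
t: 20.27
position: [0.5267, -0.3304, 0.1428]
eef_rot: [[-0.985, 0.173, 0.0], [0.173, 0.985, -0.0], [-0.001, -0.0, -1.0]]
ft_force: [0.8, 0.3, -1.8]
width: 0.0198
```

```bash
python3 go.py .5254 -.3304 .1405 170
```

```text
t 20.275 shift mm (tool) [ 1.2 -0.2  2.3] turn [-0.01  0.03  0.02] yaw now 170.02 F [ 0.8   0.29 -1.78] w 0.019792862568990433 pos [ 0.5267 -0.3304  0.1428] j [-0.3   0.44 -0.11  0.   -1.02  0.13]
```

>>> apply_moves:
  xyz:
    - [0, 0, 1]
    - [0, 0, 1]
    - [0, 0, 0]
  turn:
    - [0, 0, 0]
    - [0, 0, 0]
    - [0, 0, 0]

```text
t: 20.65
position: [0.5265, -0.3304, 0.1406]
eef_rot: [[-0.985, 0.173, 0.0], [0.173, 0.985, -0.0], [-0.0, -0.0, -1.0]]
ft_force: [-0.5, -0.7, -1.5]
width: 0.0193
```

>>> apply_moves:
  xyz:
    - [0, 0, 0]
    - [0, 0, 0]
    - [0, 0, 0]
    - [0, 0, 0]
    - [0, 0, 0]
    - [0, 0, 0]
    - [0, 0, 0]
    - [0, 0, 0]
  turn:
    - [0, 0, 0]
    - [0, 0, 0]
    - [0, 0, 0]
    - [0, 0, 0]
    - [0, 0, 0]
    - [0, 0, 0]
    - [0, 0, 0]
    - [0, 0, 0]
  jaw: 1

```text
t: 21.65
position: [0.5265, -0.3304, 0.1405]
eef_rot: [[-0.985, 0.173, -0.0], [0.173, 0.985, 0.0], [0.0, 0.0, -1.0]]
ft_force: [0.7, -0.1, 0.4]
width: 0.0854
```

>>> apply_moves:
  xyz:
    - [0, 0, -5]
    - [0, 0, -10]
    - [0, 0, -20]
    - [0, 0, -25]
    - [0, 0, -25]
    - [0, 0, -25]
    - [0, 0, -30]
    - [0, -30, -30]
    - [0, -40, 0]
    - [0, -40, 0]
    - [0, -40, 0]
    - [0, 0, 0]
    - [0, 0, 0]
  turn:
    - [0, 0, 0]
    - [0, 0, 0]
    - [0, 0, 0]
    - [0, 0, 0]
    - [0, 0, 0]
    - [0, 0, 0]
    - [0, 0, 0]
    - [0, 0, 0]
    - [0, 0, 0]
    - [0, 0, 0]
    - [0, 0, 0]
    - [0, 0, 0]
    - [0, 0, 0]

```text
t: 23.28
position: [0.5004, -0.4779, 0.3109]
eef_rot: [[-0.985, 0.174, 0.0], [0.174, 0.985, -0.0], [-0.0, -0.0, -1.0]]
ft_force: [0.1, -0.7, 0.5]
width: 0.0869
```

Run:
```python
from h import *
for n in('scene','top'): snap(n,n[0]+'7')
cv2.imwrite('pics/cmp.png',np.vstack([np.hstack([cv2.resize(load(a)['pixels'][205:325,370:560],None,fx=2,fy=2) for a in('top0','t7')]),np.hstack([cv2.resize(load(a)['pixels'][220:350,75:265],None,fx=2,fy=2) for a in('top0','t7')])]))
cv2.imwrite('pics/s7c.png',cv2.resize(load('s7')['pixels'][255:400,360:555],None,fx=4,fy=4,interpolation=3))
print(get_state()['position'],get_state()['t'],get_state()['ft_force'])
```

```text
[ 0.50075211 -0.47724959  0.31129124] 23.375 [-0.30922463 -0.53485929  0.91417076]
```

View pics/cmp.png

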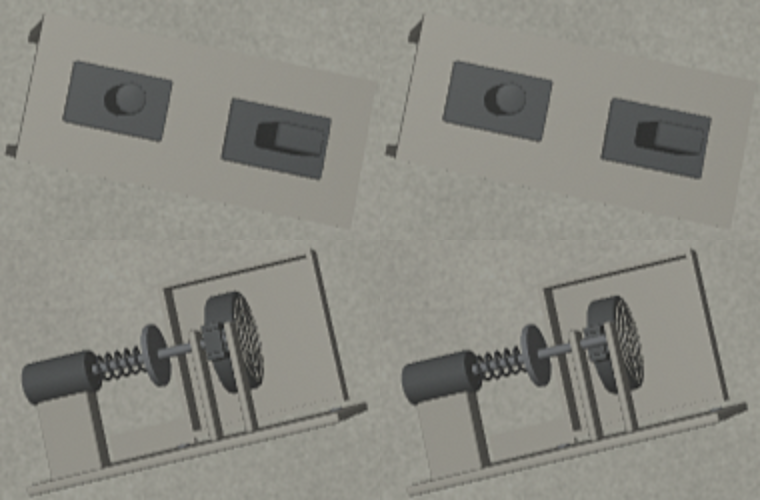

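View pics/s7c.png

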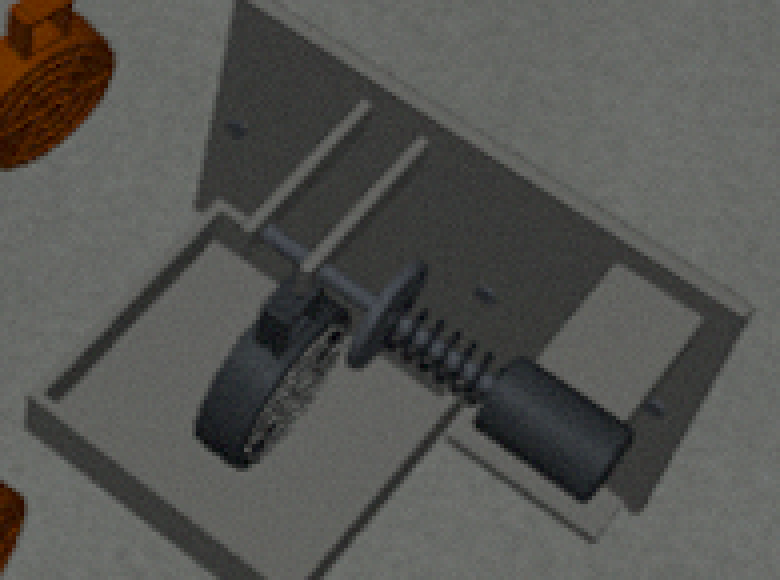

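View pics/s7.png

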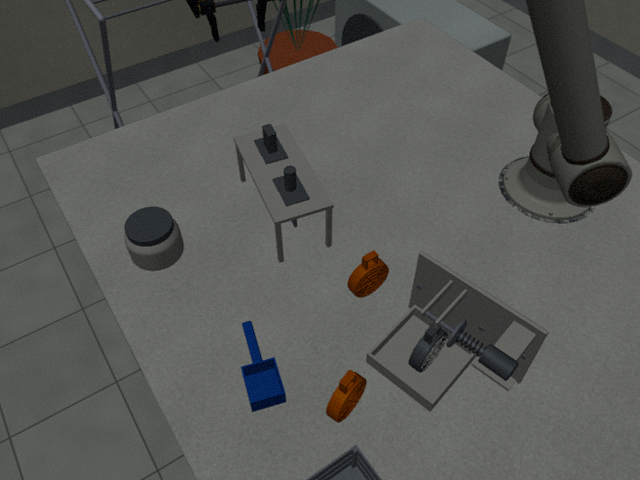

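The trap stands in the tray below the bar (eye at (285,325) in the crop), and the bar runs free through both ears. The collar and both tools sit where they started, and the arm is clear.

```bash
python3 -c "
from h import *
a,b=load('s6')['pixels'][290:400,390:470].astype(int),load('s7')['pixels'][290:400,390:470].astype(int)
print(abs(a-b).mean())
print(close_job())"
```

```text
2.826590909090909
the job is handed in; nothing more can be done
None
```

The job is handed in at about 23.4 s of the 56 s allowed; no verdict is reported. I took the forked tool, set its prongs astride the bare stretch of bar and pushed the collar in about 34 mm, by dead reckoning from the arm's travel. The spring pushed back with about 4 N. The trap dropped, I let the bar spring back, and I hung the fork back in its own slot.

**Last checks (top and scene pictures):**
- **Trap:** it stands upright in the tray below the bar, and it did not visibly move between the last two scene pictures.
- **Bar:** the collar is back at its starting pixels.
- **Fork:** it is upright in its slot. The arm was about 1 mm from the grasp position when it let go.
- **Scraper:** it looks unmoved in the before-and-after comparison.
- **Robot:** the gripper is open and clear of everything.

No check failed or disagreed. The trap's depth below the bar was judged from the pictures, not measured.

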